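Load the carrier plate onto the test fixture's locating pins

TASK

Pull the carrier plate by its upright tab fully out from under the rack's roof and let go of it, flat on the table. Then take it by its middle block handle and lower it over the fixture's two locating pins, tab end to the thick pin, keeping hold until it rests flush, and let go; the pins may be clamped anywhere along their slots, so look or feel for them. Leave the other things where they are.

Things in the scene. Friction and masses are not known exactly. Their poses are not given: they have to be found in the camera images.
- plate: Carrier plate to be moved: bare aluminium, 150 (x) x 110 (y) x 8 mm thick, about 0.45 kg, centre of mass near the origin, which is the centre of its underside; z up. On top it has a block handle in the middle and a tab at the -x end; on its line y = 0 it has a round and a slotted hole. Starts flat on the table in the rack, tab outside.
- handle (a point): Top centre of the plate's black block handle, 45 mm above the plate's underside, right over the plate's origin; the block measures 44 (x) x 20 (y) and 37 mm above the plate's top. Axes as the plate's. Under the rack's roof at first.
- tab (a point): Top centre of the plate's upright bare aluminium tab, 12 (x) x 30 (y) mm, at plate x = -68, 45 mm above the plate's underside. Axes as the plate's. Lifted by the tab alone the plate would swing down.
- round_hole (a point): Centre, on the underside, of the plate's round through hole, diameter 15.6 mm, at plate x = -42, y = 0 (tab end). Goes over the thick pin.
- slot_hole (a point): Centre, on the underside, of the plate's slotted through hole, 17.6 (x) x 11.6 (y) mm, at plate x = +55, y = 0. Goes over the thin pin.
- rack: Low grey metal rack fixed to the table, 116 (x) x 132 (y) x 57 mm high, origin at the centre of its underside. Open front at -x, no floor; side walls 120 apart inside, roof (x = -58 to 58) with underside at 52, a 20 high stop at the back. The plate, its x nearly along the rack's x, slides out to -x; it is fully out when its origin is at rack x = -133 or less.
- seat (a point): Centre of the flat top face of the fixture, a dark steel block 190 (x) x 150 (y) x 25 mm high fixed to the table; z up, point 25 above the table. Two rigid steel pins stand on it. The loaded plate lies with its underside on this face, its x along this x, its origin at x = 0 and at the pins' y.
- pin_line (a point): Same place and axes as seat; NOT the pins' place. Pins, both at one y in this frame, clamped anywhere from -14 to +14 mm along black slots and not reported (see or feel it): a thick one at x = -42, diameter 14, standing 38 mm above the face; a thin one at x = +55, diameter 10, standing 28 mm. The top 4 mm of each tapers to a diameter 4 mm smaller.
- screwdriver: Bystander: black-handled screwdriver, 170 long, lying flat between rack and fixture (mm), origin at the centre of its underside. Do not move it.
- tape_roll: Bystander: white ring-shaped roll, 84 across, 24 high (mm), origin at the centre of its underside. Do not move it.
- parts_tray: Bystander: small grey open tray, 90 x 70 x 30 high (mm), origin at the centre of its underside. Do not move it.
- carton: Bystander: cardboard box, 120 x 90 x 80 high (mm), origin at the centre of its underside. Do not move it.
- mug: Bystander: white mug, 76 across, 90 high (mm), origin at the centre of its underside. Do not move it.
- spray_bottle: Bystander: white bottle, 60 across, 160 high (mm), origin at the centre of its underside. Do not move it.
- crimp_tool: Bystander: pliers-like hand tool with two black grips, 165 long, lying flat (mm), origin at the centre of its underside. Do not move it.
Mind the look-alikes: they are no part of the job. What is shaped like the plate but green is not meant. Leave any blue look-alike of the rack alone.

How it is judged:
By the outcome, as a careful person would: the job done as asked, in the order asked, and still so for the second after the job is handed in, with the robot touching nothing.
It also fails if it takes over 72 s, if anything falls off the work surface, if the arm or the gripper's body presses on something with over 40 N, if the wrist force passes 120 N, or if a joint passes its speed limit or range.

ROBOT

A 6-joint arm with a two-finger parallel gripper is mounted at the origin on the work surface. World frame = base frame: x ahead of the robot, y to its left, z up, the work surface at z = 0. Lengths are in m, angles in degrees, forces in N, time in s.
With the tool pointing down it reaches from about 0.3 to 0.75 m from the base axis. Payload 8.5 kg.
Tool frame: the origin (TCP) lies between the finger pads, 19 mm behind the fingertips; this is the grasp point; z points along the fingers, y is the line along which they close (so a half turn about z gives the same grasp; the last joint's range is limited). The gripper opens to 85 mm and grips with 20 to 120 N. Pads are 22 mm wide; open, the fingers measure 114 mm over their backs; the gripper's body (76 mm by 85 mm) begins 54 mm behind the grasp point. The pads swing forward as they close: fully open they stand 13 mm farther back than shut.
Start: joints at [62.607, 21.807, 74.336, -0, 83.858, -12.336], TCP at [0.143, 0.531, 0.25] pointing down, gripper open.
Joint ranges: [-178.18, 178.18], [-50.72, 133.34], [12.68, 142.11], [-81.47, 261.47], [9.98, 163.14], [-165.26, 165.26]. Speed limits (degrees/s): [136.94, 136.94, 180, 180, 180, 180].

INTERFACE

Orientations are given as a 3x3 rotation matrix whose columns are the frame's x, y, z axes.
In Python, from rig import observe, optics, order, spotter gives the robot as it stands.
- The arm moves only by the tool move_arm, never from a script. Its argument "series" is text: rows parted by semicolons, each of 5 numbers parted by spaces: the shift along the tool's x, y, z in cm, then the turn about the tool's z in degrees, then the opening, from -1 (shut) to 1 (fully open). A call has 1 to 8 rows; each row is the pose to reach, as a shift and turn from the pose commanded when the call began, along the tool's axes at that moment; what a row does not reach only later rows make up. A row lasts 1/8 s, in which the tool goes at most 62.5 mm and 10.7 degrees, less where a joint would pass 70% of its speed; a pose out of reach is approached as far as the arm can. A call with a gripper value outside its range is refused whole. The fingers move at their own pace and stop on an object; "force" is the grip in N (left out, the last holds). Time passes only in rows, so rows that repeat a pose let the fingers close. It gives the time, the measured TCP pose, the force, the opening and the grip force at its end, in the units of the state.
- observe(): the state, without advancing time (a new reading comes with each control period).
- optics.get_image(name): name is "scene" or "top" or "wrist"; returns a dict with "pixels" (400x640x3 uint8, blue, green, red), "camera_matrix" (3x3 intrinsics, pixels), "rvec" (rotation vector, rad) and "tvec" (3), from world to camera coordinates, as OpenCV has them. Camera axes: x right, y down, z forward; pixel columns grow to the right and rows downward; lengths in m; the calibration is good to about 2 mm. A picture is of the moment at which its call begins. There is no depth.
- order.close_job(): hands the job in; it is judged then, once.
Trained networks look in the newest picture that a camera, given by its name, has taken for a name from the list of things; names that differ only in an ending like _2 or _b are one class to them, and where a whole thing is asked for, a point or a joint stands for the part that bears it (a point fixed in the world has none). Each returns a list of dicts, best first, with "score" (0 to 1); they miss things now and then, are a little off and sometimes report something else, mostly with a low value. They report only what shows in the picture. A call takes as long as a camera call. They do not tell look-alikes from the thing itself.
- spotter.find_in(thing, camera): "point" ([x, y, z] in m, in world coordinates, good to about 4 mm: the middle of the surface that is visible of it).
- spotter.cut_out(thing, camera): "pixels" (400x640 bool, what is visible of it).
- spotter.mark_of(thing, camera): "point" ([x, y, z] in m, in world coordinates, good to about 4 mm: a listed point, or the origin of a listed thing).
The state is a dict: "time_s": time; "q": joint angles; "qvel": joint speeds; "joint_efforts": joint torques, N m; "position": TCP position; "tool_rot": TCP orientation; "ft_force": force on the tool from outside, world axes, zero at the start; "wrist_torque": the same for the moment, N m; "grip_width": finger opening in m; "gripper_force": force on a finger pad.
Only numpy, scipy, OpenCV 4.12 (cv2) and the standard library are available. Lean on these libraries where they do the work, as an engineer would, in place of code of your own. Each camera call takes 0.05 s, during which the arm holds its last target. There are 200 camera calls.

## Working session

There is one attempt and no reset: what is moved stays moved. The work goes in short steps, Python scripts to look and compute and a tool call to move; the robot and the scene stay as the last step left them, time stands still between calls to the robot, and variables do not carry over. Pictures are saved under pics/ and viewed, at most 13 in all, crops included, and the job is handed in when it is done.

Besides the shell and the picture viewer there is one more tool, called by a JSON object that holds its "fn" and its "kwargs", one argument or row to a line. move_arm: Moves the arm, as the interface text tells. Its arguments: {"type":"object","properties":{"series":{"type":"string"},"force":{"type":"number"}},"required":["series"]}

```bash
mkdir -p pics
cat > h.py <<'E'
import numpy as np,cv2
from rig import observe,optics,order,spotter
def cam(n):
    d=optics.get_image(n); d['R']=cv2.Rodrigues(np.array(d['rvec'],float))[0]; d['t']=np.array(d['tvec'],float).ravel(); d['K']=np.array(d['camera_matrix'],float); return d
def proj(d,p): 
    return cv2.projectPoints(np.array(p,float).reshape(-1,1,3),d['R'],d['t'],d['K'],None)[0].reshape(-1,2)
def onplane(d,uv,z):
    uv=np.array(uv,float).reshape(-1,2); r=(np.linalg.inv(d['K'])@np.c_[uv,np.ones(len(uv))].T).T@d['R']; c=-d['R'].T@d['t']
    return c+r*((z-c[2])/r[:,2])[:,None]
E
python3 - <<'E'
from h import *
print({k:np.round(v,3).tolist() for k,v in observe().items()})
a=cam('top');b=cam('scene')
cv2.imwrite('pics/top.png',a['pixels']);cv2.imwrite('pics/scene.png',b['pixels'])
for t in ['plate','tab','handle','rack','seat','round_hole','slot_hole','screwdriver','mug','spray_bottle','carton','parts_tray','tape_roll','crimp_tool']:
  for n,d in (('top',a),('scene',b)):
    for r in spotter.mark_of(t,n)[:3]:
        print(t,n,round(r['score'],2),np.round(r['point'],3),proj(d,r['point'])[0].round())
E
```

```text
{'time_s': 0.0, 'q': [62.606, 21.841, 74.384, 0.0, 83.859, -12.336], 'qvel': [-0.032, -0.033, -0.008, 0.006, -0.091, -0.024], 'joint_efforts': [-0.0, -44.846, -23.127, -0.0, 0.005, -0.0], 'position': [0.143, 0.531, 0.249], 'tool_rot': [[-0.966, 0.26, -0.001], [0.26, 0.966, -0.001], [0.0, -0.001, -1.0]], 'ft_force': [-1.122, 0.418, -0.212], 'wrist_torque': [-0.016, 0.024, 0.046], 'gripper_force': 0.0, 'grip_width': 0.085}
plate top 0.92 [ 0.293  0.39  -0.002] [218. 255.]
plate top 0.79 [0.598 0.237 0.001] [260. 172.]
plate top 0.69 [ 0.645 -0.438 -0.001] [442. 159.]
plate scene 0.83 [ 0.295  0.387 -0.   ] [471. 269.]
tab top 0.74 [0.534 0.252 0.045] [254. 188.]
tab top 0.63 [0.223 0.403 0.045] [210. 277.]
tab scene 0.74 [0.533 0.247 0.047] [368. 260.]
tab scene 0.74 [0.223 0.407 0.042] [501. 253.]
tab scene 0.68 [0.561 0.243 0.003] [357. 274.]
handle top 0.87 [0.6   0.231 0.045] [260. 170.]
handle top 0.76 [0.299 0.389 0.046] [214. 255.]
handle scene 0.97 [0.295 0.389 0.045] [476. 259.]
handle scene 0.88 [0.602 0.237 0.044] [343. 270.]
rack top 0.94 [ 0.354 -0.174  0.001] [372. 238.]

[... 902 characters left out ...]
0.69 [ 0.642 -0.435 -0.002] [441. 160.]
spray_bottle scene 0.78 [ 0.647 -0.434 -0.004] [220. 146.]
spray_bottle scene 0.5 [ 0.74  -0.003 -0.001] [252. 241.]
carton top 0.94 [ 0.49   0.56  -0.002] [172. 201.]
carton scene 0.86 [ 0.494  0.559 -0.   ] [462. 360.]
parts_tray top 0.56 [ 0.743 -0.     0.001] [324. 133.]
parts_tray scene 0.48 [0.645 0.442 0.001] [377. 352.]
tape_roll top 0.73 [ 0.738  0.004 -0.003] [323. 134.]
tape_roll scene 0.84 [ 0.739 -0.001  0.001] [253. 241.]
tape_roll scene 0.55 [ 0.493  0.558 -0.002] [462. 360.]
crimp_tool top 0.6 [ 0.457 -0.506  0.   ] [461. 209.]
crimp_tool top 0.51 [ 0.637  0.442 -0.001] [205. 161.]
crimp_tool scene 0.6 [ 0.457 -0.512 -0.003] [260. 117.]
```

View pics/top.png

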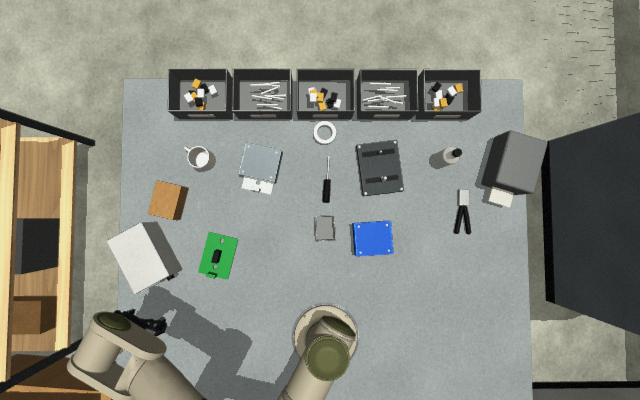

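View pics/scene.png

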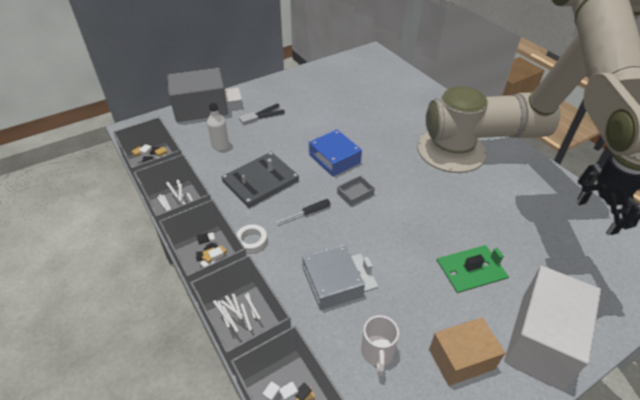

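The picture shows, as possible plates, the aluminium one under the grey rack (tab at top-image pixel 254,188) and a green one at (218,255). As racks it shows a grey one at (262,164) and a blue one at (372,238). The fixture is at (380,168), with slots near rows 152 and 179. I choose the bare plate in the grey rack and will check it in a close crop.

```bash
cat >> h.py <<'E'
def rel(p,ang=None):
    "tool-frame shift in cm to world p, and turn so tool x points at world angle ang"
    s=observe(); R=np.array(s['tool_rot']); d=R.T@(np.array(p)-np.array(s['position']))*100
    a=np.degrees(np.arctan2(R[1,0],R[0,0])); 
    return d.round(2), None if ang is None else round(-((ang-a+180)%360-180),1)
E
python3 - <<'E'
from h import *
a=cv2.imread('pics/top.png');b=cv2.imread('pics/scene.png')
c=[cv2.resize(x,(400,300),interpolation=cv2.INTER_CUBIC) for x in (a[130:205,220:320],a[130:205,335:435],b[230:320,290:410],b[140:215,210:310])]
cv2.imwrite('pics/crop.png',np.vstack([np.hstack(c[:2]),np.hstack(c[2:])]))
print(rel([0.50,0.256,0.25],169.3))
E
```

```text
(array([-41.63, -17.29,   0.  ]), np.float64(-4.4))
```

View pics/crop.png

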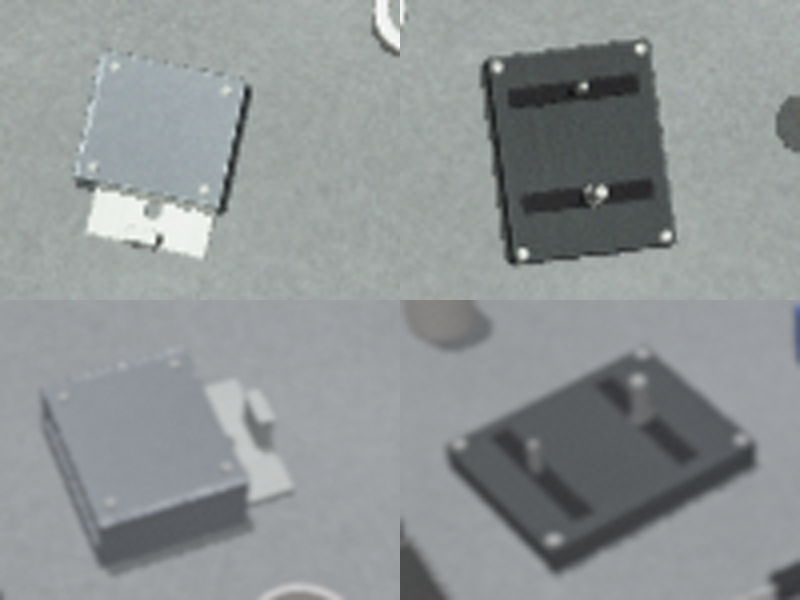

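The crop confirms bare aluminium with an upright tab under the grey rack. On the fixture the thick pin is at the near (robot) end, about pixel (384,179), and the thin pin is at (381,152). I'm moving above the tab for a close look.

{"fn": "move_arm", "kwargs": {
  "series": "-5 -2 0 0 1;-10.5 -4.3 0 0 1;-16 -6.5 0 -4.4 1;-21.5 -9 0 -4.4 1;-27 -11 0 -4.4 1;-32 -13.5 0 -4.4 1;-37 -15.5 0 -4.4 1;-41.6 -17.3 0 -4.4 1"
}}

```text
time_s: 2.5
position: [0.5011, 0.2545, 0.2501]
tool_rot: [[-0.983, 0.186, 0.0], [0.186, 0.983, 0.0], [-0.0, 0.0, -1.0]]
ft_force: [-0.6, 1.1, 0.3]
grip_width: 0.0851
gripper_force: 0.0
```

Run:
```python
from h import *
s=observe();print(s['time_s'],s['position'],s['qvel'])
a=cam('wrist');cv2.imwrite('pics/w1.png',a['pixels'])
print('camc',-a['R'].T@a['t'])
for t in ['plate','tab','round_hole','rack']:
  for n in ('wrist','top','scene'):
    if n!='wrist': cam(n)
    for r in spotter.mark_of(t,n)[:2]: print(t,n,round(r['score'],2),np.round(r['point'],4),proj(a,r['point'])[0].round() if n=='wrist' else '')
```

```text
2.5 [0.50106467 0.25452306 0.25009933] [-33.20095943  16.47357413 -26.3617609    0.21786158   9.61788648
 -33.29871495]
camc [0.43185406 0.26802833 0.3735677 ]
plate wrist 0.87 [0.5983 0.2339 0.0012] [315. 247.]
plate top 0.68 [0.2934 0.3886 0.0008] 
plate top 0.61 [ 5.955e-01  2.381e-01 -3.000e-04] 
plate scene 0.93 [0.2932 0.3862 0.0006] 
plate scene 0.3 [ 0.6134 -0.2052  0.0242] 
tab wrist 0.91 [0.5313 0.2478 0.0447] [316. 206.]
tab top 0.79 [0.2234 0.4028 0.0488] 
tab top 0.65 [0.5342 0.25   0.0473] 
tab scene 0.84 [0.5336 0.2474 0.0463] 
tab scene 0.84 [0.2277 0.405  0.0453] 
round_hole wrist 0.69 [0.5549 0.251  0.002 ] [322. 214.]
round_hole top 0.81 [ 0.253   0.4005 -0.0008] 
round_hole scene 0.67 [0.5624 0.2416 0.0017] 
rack wrist 0.62 [ 0.626   0.2284 -0.0042] [315. 265.]
rack top 0.74 [ 0.3553 -0.1713 -0.0011] 
rack top 0.6 [0.6304 0.2309 0.0015] 
rack scene 0.7 [0.6274 0.2317 0.003 ] 
rack scene 0.57 [ 0.3575 -0.1698 -0.0016]
```

View pics/w1.png

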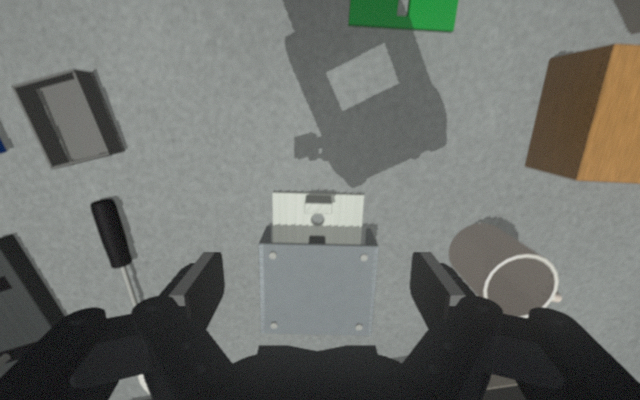

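The wrist view shows the tool squarely aligned with the plate: tab at (319,203), plate front edge at row 193, roof edge at row 243. I'm descending and gripping across the tab's 30 mm.

{"fn": "move_arm", "kwargs": {
  "series": "-3.3 -0.1 3 0 1;-3.3 -0.1 7 0 1;-3.3 -0.1 11 0 1;-3.3 -0.1 15 0 0.6;-3.3 -0.1 18.5 0 0.4;-3.3 -0.1 20.5 0 0.4;-3.3 -0.1 21.6 0 0.4;-3.3 -0.1 21.6 0 0.2"
}}

```text
time_s: 4.55
position: [0.5318, 0.2489, 0.0338]
tool_rot: [[-0.983, 0.185, -0.001], [0.185, 0.983, -0.0], [0.001, -0.0, -1.0]]
ft_force: [-0.1, 0.1, 0.0]
grip_width: 0.0517
gripper_force: 0.0
```

{"fn": "move_arm", "kwargs": {
  "series": "0 0 0 0 -0.3;0 0 0 0 -0.5;0 0 0 0 -0.5;0 0 0 0 -0.5",
  "force": 40
}}

```text
time_s: 5.05
position: [0.5324, 0.2492, 0.0352]
tool_rot: [[-0.983, 0.185, 0.002], [0.185, 0.983, 0.001], [-0.002, 0.001, -1.0]]
ft_force: [-0.2, 1.2, 6.8]
grip_width: 0.0293
gripper_force: 40.7
```

{"fn": "move_arm", "kwargs": {
  "series": "1 0 -0.05 0 -0.5;2.5 0 -0.05 0 -0.5;4 0 -0.05 0 -0.5;6 0 -0.05 0 -0.5;8 0 -0.05 0 -0.5;10 0 -0.05 0 -0.5;11.5 0 -0.05 0 -0.5;12.3 0 -0.05 0 -0.5"
}}

```text
time_s: 6.05
position: [0.4113, 0.2719, 0.0352]
tool_rot: [[-0.983, 0.185, 0.003], [0.185, 0.983, 0.001], [-0.003, 0.001, -1.0]]
ft_force: [5.9, -1.0, 4.2]
grip_width: 0.0291
gripper_force: 40.7
```

{"fn": "move_arm", "kwargs": {
  "series": "0 0 0 0 -0.5;0 0 0 0 -0.2;0 0 0 0 0.2;0 0 0 0 0.4;0 0 -2 0 0.6;0 0 -6 0 1;-1 0 -10 0 1;-2 0 -14 0 1"
}}

```text
time_s: 7.05
position: [0.4305, 0.2678, 0.1757]
tool_rot: [[-0.983, 0.185, -0.001], [0.185, 0.983, -0.0], [0.001, -0.0, -1.0]]
ft_force: [-0.5, -0.4, 0.3]
grip_width: 0.0855
gripper_force: 0.0
```

Run:
```python
from h import *
s=observe();print(s['time_s'],s['position'],s['qvel'].round(1))
for n in ('wrist','top','scene'):
  a=cam(n)
  if n=='wrist':cv2.imwrite('pics/w2.png',a['pixels'])
  for t in ['plate','tab','handle','round_hole','slot_hole','rack','seat']:
    for r in spotter.mark_of(t,n)[:2]: print(t,n,round(r['score'],2),np.round(r['point'],4),proj(a,r['point'])[0].round() if n=='wrist' else '')
```

```text
7.05 [0.43052034 0.26776001 0.1757167 ] [ -4.8 -17.1 -35.    0.1  51.9  -4.7]
plate wrist 0.9 [ 0.2953  0.3908 -0.0016] [430.   5.]
plate wrist 0.29 [0.4958 0.5587 0.0028] [623. 196.]
tab wrist 0.58 [0.4109 0.2692 0.0436] [314. 174.]
tab wrist 0.34 [ 0.6278  0.2288 -0.0029] [315. 354.]
handle wrist 0.65 [0.4798 0.2579 0.0029] [316. 234.]
handle wrist 0.57 [0.4744 0.2555 0.0476] [312. 249.]
round_hole wrist 0.98 [0.4328 0.2698 0.0037] [319. 188.]
round_hole wrist 0.25 [0.4088 0.2702 0.0446] [315. 172.]
slot_hole wrist 0.94 [5.310e-01 2.451e-01 4.000e-04] [313. 280.]
rack wrist 0.68 [ 0.6243  0.2295 -0.0039] [315. 351.]
plate top 0.84 [ 0.2952  0.3902 -0.001 ] 
plate top 0.75 [0.4762 0.2585 0.0015] 
tab top 0.95 [0.4134 0.2747 0.0434] 
tab top 0.52 [0.2225 0.404  0.0469] 
handle top 0.92 [0.4792 0.2553 0.0432] 
handle top 0.73 [ 0.6106 -0.199   0.0239] 
round_hole top 0.8 [0.2539 0.3992 0.003 ] 
round_hole top 0.78 [4.341e-01 2.665e-01 2.000e-04] 
slot_hole top 0.79 [ 0.3473  0.3761 -0.0016] 
slot_hole top 0.69 [5.339e-01 2.495e-01 1.000e-04] 
rack top 0.89 [ 3.550e-01 -1.746e-01 -2.000e-04] 
rack top 0.58 [0.6273 0.2267 0.0013] 
seat top 0.55 [ 0.6086 -0.2002  0.0257] 
plate scene 0.9 [0.4772 0.2623 0.002 ] 
plate scene 0.72 [ 2.937e-01  3.873e-01 -2.000e-04] 
tab scene 0.7 [0.2291 0.4054 0.0429] 
tab scene 0.6 [0.413  0.2715 0.0434] 
handle scene 0.74 [0.4826 0.2579 0.0444] 
handle scene 0.73 [0.293  0.3869 0.0457] 
round_hole scene 0.94 [0.4408 0.264  0.0028] 
round_hole scene 0.76 [ 2.554e-01  3.965e-01 -3.000e-04] 
slot_hole scene 0.89 [ 0.3464  0.3792 -0.0028] 
slot_hole scene 0.63 [0.5345 0.2475 0.0017] 
rack scene 0.96 [0.6274 0.2318 0.0043] 
rack scene 0.93 [ 3.593e-01 -1.702e-01 -2.000e-04] 
seat scene 0.76 [ 0.6157 -0.1992  0.0277]
```

View pics/w2.png

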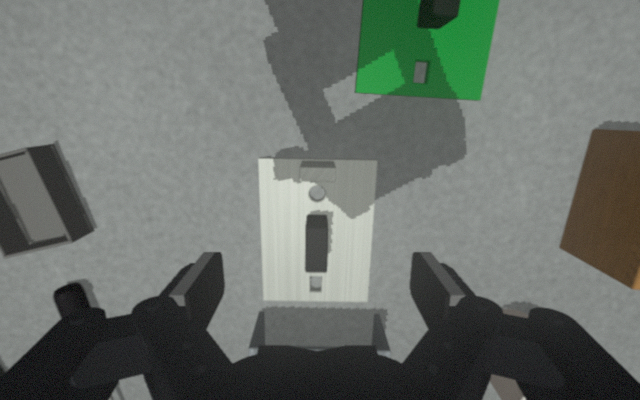

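The plate is fully out (rack x about -152 mm), its tab at (318,168), hole at (318,192), handle at (316,243) and slot hole at (316,283); it has been released flat. Next I look at the pins from close by with an empty gripper.

Run:
```python
from h import *
print(rel([0.60,-0.2,0.2],187.1))
```

```text
(array([-25.3 , -42.85,  -2.54]), np.float64(-17.8))
```

{"fn": "move_arm", "kwargs": {
  "series": "-3 -5 -2.5 -2 1;-6 -10.5 -2.5 -4.5 1;-9.5 -16 -2.5 -7 1;-12.5 -21.5 -2.5 -9.5 1;-16 -27 -2.5 -12 1;-19 -32.5 -2.5 -14 1;-22.5 -38 -2.5 -16 1;-25.3 -42.8 -2.5 -17.8 1"
}}

```text
time_s: 9.25
position: [0.5998, -0.1993, 0.1995]
tool_rot: [[-0.992, -0.125, 0.0], [-0.125, 0.992, 0.0], [-0.0, 0.0, -1.0]]
ft_force: [1.4, -0.1, 0.5]
grip_width: 0.0851
gripper_force: 0.0
```

{"fn": "move_arm", "kwargs": {
  "series": "0 0 0 0 1;0 0 0 0 1;0 0 0 0 1"
}}

```text
time_s: 9.62
position: [0.5992, -0.1959, 0.1998]
tool_rot: [[-0.992, -0.126, 0.0], [-0.126, 0.992, 0.0], [-0.0, 0.0, -1.0]]
ft_force: [0.6, -0.0, -0.3]
grip_width: 0.0853
gripper_force: 0.0
```

Run:
```python
from h import *
s=observe();print(s['time_s'],s['position'],s['qvel'].round(1))
for n in ('wrist','top','scene'):
  a=cam(n);cv2.imwrite(f'pics/{n}3.png',a['pixels']);np.savez(f'{n}3.npz',**{k:a[k] for k in 'RtK'})
  for t in ['seat','pin_line']:
    for r in spotter.mark_of(t,n)[:2]: print(t,n,round(r['score'],2),np.round(r['point'],4),proj(a,r['point'])[0].round())
```

```text
9.625 [ 0.59918818 -0.19587111  0.19981623] [ 0.2 -0.2 -0.1 -0.  -0.  -0.1]
seat wrist 0.73 [ 0.6121 -0.2017  0.0245] [309. 197.]
pin_line wrist 0.58 [ 0.6108 -0.201   0.0231] [310. 196.]
seat top 0.6 [ 0.6074 -0.2036  0.0261] [381. 168.]
pin_line top 0.55 [ 0.6113 -0.2043  0.0259] [381. 167.]
pin_line top 0.53 [7.409e-01 2.200e-03 3.000e-04] [324. 133.]
seat scene 0.69 [ 0.6115 -0.199   0.0262] [261. 176.]
pin_line scene 0.7 [ 0.6106 -0.2058  0.0265] [260. 174.]
```

View pics/wrist3.png

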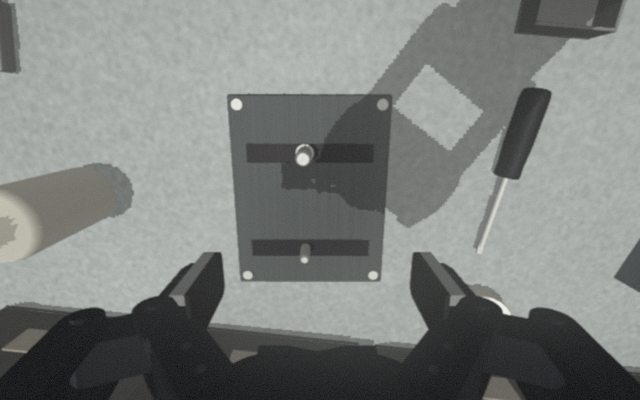

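The wrist view shows the fixture squarely aligned, thick pin top near (303,158) and thin pin near (305,257). I'm enlarging it to measure.

Run:
```python
import cv2,numpy as np
a=cv2.imread('pics/wrist3.png')
p=cv2.resize(a[130:180,265:345],(800,500)[::1],interpolation=cv2.INTER_CUBIC)
p1=cv2.resize(a[138:172,280:330],(400,272),interpolation=cv2.INTER_CUBIC)
p2=cv2.resize(a[236:270,280:330],(400,272),interpolation=cv2.INTER_CUBIC)
c=[cv2.resize(a[y:y+34,x:x+25],(200,272),interpolation=cv2.INTER_CUBIC) for x,y in((220,85),(375,85),(230,258),(365,258))]
im=np.vstack([np.hstack([p1,p2]),np.hstack(c)]);im=np.clip(im.astype(float)*1.5,0,255).astype(np.uint8)
cv2.imwrite('pics/z3.png',im)
```

```text
(no output)
```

View pics/z3.png

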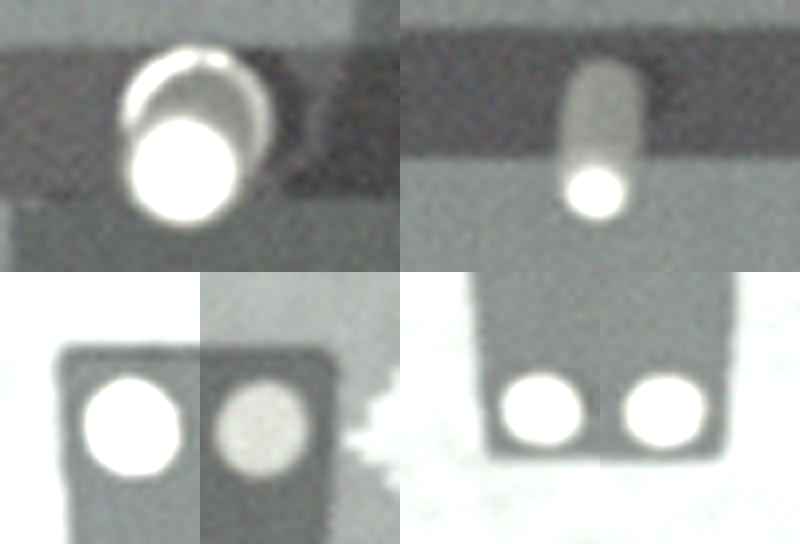

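Run:
```python
from h import *
d=np.load('wrist3.npz')
P=onplane(d,[302.56,158.8],.063)[0];T=onplane(d,[304.19,259.56],.053)[0]
S=onplane(d,[[235.94,104.06],[382.3,104.2],[247.2,274.8],[372.56,274.8]],.0255)
print(P,T,np.linalg.norm(P-T)); v=T-P;print('pin yaw',np.degrees(np.arctan2(v[1],v[0])))
c=S.mean(0);x=(S[2]+S[3]-S[0]-S[1])[:2];x/=np.linalg.norm(x);y=np.array([-x[1],x[0]])
print('screws',S.round(4).tolist(),'centre',c,'yaw',np.degrees(np.arctan2(x[1],x[0])),[ (q-c)[:2]@x for q in (P,T)],[ (q-c)[:2]@y for q in (P,T)])
s=observe();R=np.array(s['tool_rot'])
for q in (P,T,c): print('tool frame',R.T@(q-s['position']))
for n in('top','scene'):
  e=np.load(n+'3.npz');print(n,proj(e,[P,T,c]).round(1))
print(rel([0.479,0.258,0.12],169.3))
```

```text
[ 0.56944131 -0.21119576  0.063     ] [ 0.66539529 -0.1992541   0.053     ] 0.0972099255564241
pin yaw 7.094092296682096
screws [[0.5335, -0.2775, 0.0255], [0.5171, -0.1463, 0.0255], [0.7043, -0.2563, 0.0255], [0.6878, -0.1253, 0.0255]] centre [ 0.61065982 -0.20134192  0.0255    ] yaw 7.038438829946497 [np.float64(-0.04211533791442375), np.float64(0.054578823260054574)] [np.float64(-0.004728854946395596), np.float64(-0.004634932374425854)]
tool frame [ 0.03141094 -0.01031289  0.13654961]
tool frame [-0.06528344 -0.01041368  0.14654738]
tool frame [-0.0107147  -0.00566899  0.17404866]
top [[384.7 177.7]
 [380.5 151.2]
 [379.9 167.4]]
scene [[269.9 159.9]
 [243.7 175.7]
 [260.5 175.5]]
(array([ 6.27, 46.65,  7.96]), np.float64(17.9))
```

The pins measure to sub-mm: spacing 97.2 mm, yaw 7.05°, y = -4.7 mm in the fixture frame. Back to the handle.

{"fn": "move_arm", "kwargs": {
  "series": "0.8 6 0 2.5 1;1.6 12 0 4.5 1;2.4 18 0 7 1;3.2 24 1 9.5 1;4 30 2 12 1;4.8 36 4 14 1;5.6 42 6 16 1;6.3 46.7 8 17.9 1"
}}

```text
time_s: 11.08
position: [0.4781, 0.2604, 0.1192]
tool_rot: [[-0.982, 0.187, 0.001], [0.187, 0.982, 0.0], [-0.001, 0.0, -1.0]]
ft_force: [-0.1, -0.4, 0.5]
grip_width: 0.0857
gripper_force: 0.0
```

{"fn": "move_arm", "kwargs": {
  "series": "0 0 0 0 1;0 0 0 0 0.4"
}}

```text
time_s: 11.32
position: [0.4791, 0.2581, 0.1199]
tool_rot: [[-0.983, 0.186, 0.001], [0.186, 0.983, -0.0], [-0.001, 0.0, -1.0]]
ft_force: [0.3, -0.2, 0.4]
grip_width: 0.0698
gripper_force: 0.0
```

Run:
```python
from h import *
s=observe();print(s['time_s'],s['position'],s['qvel'].round(1))
for n in ('wrist','top','scene'):
  a=cam(n);cv2.imwrite(f'pics/{n}4.png',a['pixels'])
  for t in ['handle','round_hole','slot_hole']:
    for r in spotter.mark_of(t,n)[:2]: print(t,n,round(r['score'],2),np.round(r['point'],4),proj(a,r['point'])[0].round())
print(rel([0.479,0.258,0.034],169.3))
```

```text
11.325 [0.47913938 0.25806885 0.11985082] [-1.5 -0.5 -0.1 -0.1  0.   0.1]
handle wrist 0.55 [0.4742 0.2547 0.0457] [310. 214.]
round_hole wrist 0.72 [0.4329 0.2683 0.004 ] [318. 142.]
slot_hole wrist 0.97 [ 0.5327  0.2442 -0.0008] [312. 263.]
slot_hole wrist 0.36 [ 0.6446  0.4419 -0.003 ] [545. 333.]
handle top 0.75 [0.4792 0.2546 0.0444] [253. 204.]
handle top 0.59 [0.2983 0.3863 0.0466] [215. 255.]
round_hole top 0.96 [4.380e-01 2.694e-01 2.000e-04] [251. 215.]
round_hole top 0.57 [ 0.2541  0.3979 -0.0038] [215. 266.]
slot_hole top 0.65 [0.5317 0.2497 0.0023] [256. 190.]
slot_hole top 0.58 [ 0.348   0.3742 -0.0007] [222. 240.]
handle scene 0.95 [0.4827 0.2572 0.0442] [386. 255.]
handle scene 0.94 [0.2955 0.3887 0.0456] [476. 259.]
round_hole scene 0.85 [0.4386 0.2635 0.0043] [399. 259.]
round_hole scene 0.83 [0.255  0.3992 0.0004] [485. 265.]
slot_hole scene 0.67 [ 0.5329  0.245  -0.0006] [366. 270.]
(array([-0.02, -0.02,  8.55]), np.float64(-0.1))
```

{"fn": "move_arm", "kwargs": {
  "series": "0 -0.2 2 0 0.3;0 -0.2 4 0 0.2;0 -0.2 6 0 0.2;0 -0.2 7.6 0 0.2;0 -0.2 8.4 0 0.2;0 -0.2 8.4 0 -0.2;0 -0.2 8.4 0 -0.6;0 -0.2 8.4 0 -0.8",
  "force": 90
}}

```text
time_s: 12.92
position: [0.4788, 0.2566, 0.0364]
tool_rot: [[-0.982, 0.187, 0.002], [0.187, 0.982, 0.001], [-0.002, 0.001, -1.0]]
ft_force: [-0.9, 2.5, 4.5]
grip_width: 0.0187
gripper_force: 88.7
```

{"fn": "move_arm", "kwargs": {
  "series": "0 0 0 0 -0.8;0 0 0 0 -0.8;0 0 -0.5 0 -0.8;0 0 -2 0 -0.8;0 0 -5 0 -0.8;0 0 -8 0 -0.8;0 0 -11 0 -0.8;0 0 -13 0 -0.8"
}}

```text
time_s: 13.92
position: [0.4783, 0.2563, 0.1676]
tool_rot: [[-0.982, 0.187, 0.001], [0.187, 0.982, 0.0], [-0.001, 0.0, -1.0]]
ft_force: [0.6, -0.6, -6.2]
grip_width: 0.0189
gripper_force: 88.4
```

Run:
```python
from h import *
s=observe();print(s['time_s'],s['position'],s['ft_force'],s['wrist_torque'],s['grip_width'])
a=cam('wrist');cv2.imwrite('pics/w5.png',a['pixels'])
for t in ['round_hole','tab']:
    for r in spotter.mark_of(t,'wrist')[:2]: print(t,round(r['score'],2),np.round(r['point'],4),proj(a,r['point'])[0].round())
print(rel([0.61,-0.2,0.165],187.05))
```

```text
13.925 [0.47829713 0.25631074 0.16755147] [ 0.55450451 -0.57506224 -6.16301828] [-0.03824758 -0.00631024  0.00766966] 0.01889860930062996
round_hole 0.69 [0.4304 0.268  0.1334] [321. 154.]
tab 0.75 [0.4108 0.2702 0.1748] [319. 115.]
(array([-21.44, -42.38,   0.14]), np.float64(-17.8))
```

View pics/w5.png

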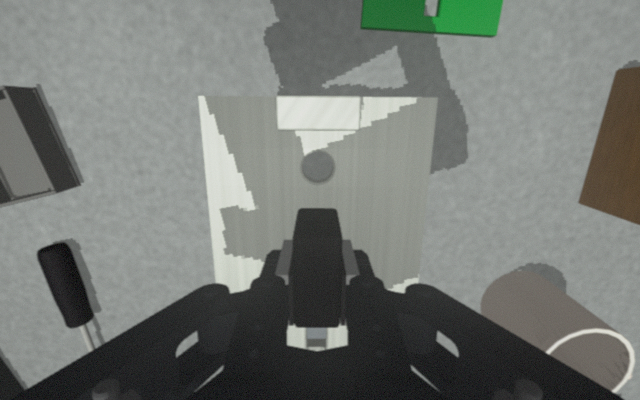

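The hole is at (318,166), the plate's front edge runs from (198,96) to (438,96), and the handle is square in the grip.

```bash
cat > hole.py <<'E'
from h import *
def hole(img,c,r=24):
    g=cv2.GaussianBlur(cv2.cvtColor(img,cv2.COLOR_BGR2GRAY),(3,3),0).astype(np.float32)
    pts=[]
    for th in np.arange(0,360,6):
        t=np.radians(th);rr=np.arange(11,r,.25)
        x=(c[0]+rr*np.cos(t)).astype(np.float32);y=(c[1]+rr*np.sin(t)).astype(np.float32)
        v=cv2.remap(g,x[None],y[None],cv2.INTER_LINEAR)[0];k=np.argmax(np.gradient(v)); pts.append((x[k],y[k]))
    p=np.array(pts,np.float32)
    for _ in range(3):
        e=cv2.fitEllipseDirect(p); d=np.hypot(*((p-e[0]).T)); m=np.median(d); p=p[abs(d-m)<2] if (abs(d-m)<2).sum()>12 else p
    return e,len(p)
E
python3 - <<'E'
from hole import *
a=cam('wrist');e,n=hole(a['pixels'],(318,166));print(e,n)
s=observe();R=np.array(s['tool_rot']);p=np.array(s['position']);print(p)
zt=p[2]-.0358+.008
H=onplane(a,e[0],zt)[0];E=onplane(a,[[198,96],[438,96]],zt)
L=R.T@(H-p);print('hole tool',L,'corners tool',((E-p)@R).round(4),np.linalg.norm(E[0]-E[1]))
np.save('L.npy',L)
ang=np.radians(187.05);Rt=np.array([[np.cos(ang),np.sin(ang)],[np.sin(ang),-np.cos(ang)]])
P=np.array([0.56944,-0.2112]);T=P-Rt@L[:2];print('target',T)
print(rel([*T,.168],187.05))
E
```

```text
((317.6409606933594, 166.04281616210938), (33.22439193725586, 33.73263168334961), 59.65856170654297) 56
[0.47795815 0.25620723 0.16531172]
hole tool [0.04370244 0.00096631 0.02782138] corners tool [[ 0.0762 -0.0539  0.0279]
 [ 0.0761  0.0562  0.0278]] 0.11007224740875744
target [ 0.61293063 -0.20679517]
(array([-21.9 , -42.97,  -0.26]), np.float64(-17.8))
```

{"fn": "move_arm", "kwargs": {
  "series": "-2 -4 -0.2 -1.5 -0.8;-4.7 -9.5 -0.2 -4 -0.8;-7.5 -15 -0.2 -6 -0.8;-10.3 -20.5 -0.2 -8.5 -0.8;-13 -26 -0.2 -11 -0.8;-16 -31.5 -0.2 -13.5 -0.8;-19 -37.5 -0.2 -16 -0.8;-21.9 -43 -0.2 -17.8 -0.8"
}}

```text
time_s: 15.12
position: [0.6118, -0.2046, 0.1659]
tool_rot: [[-0.992, -0.124, -0.002], [-0.124, 0.992, 0.002], [0.002, 0.002, -1.0]]
ft_force: [1.6, -0.2, -5.2]
grip_width: 0.0186
gripper_force: 89.2
```

{"fn": "move_arm", "kwargs": {
  "series": "0 0 0 0 -0.8;0 0 2 0 -0.8;0 0 4 0 -0.8;0 0 5 0 -0.8;0 0 5.5 0 -0.8;0 0 5.5 0 -0.8;0 0 5.5 0 -0.8"
}}

```text
time_s: 16.0
position: [0.6122, -0.2028, 0.1132]
tool_rot: [[-0.992, -0.123, 0.001], [-0.123, 0.992, -0.001], [-0.001, -0.001, -1.0]]
ft_force: [-0.6, -0.8, -5.8]
grip_width: 0.0187
gripper_force: 90.0
```

Run:
```python
from hole import *
s=observe();print(s['time_s'],s['position'],s['ft_force'].round(1),s['qvel'].round(1))
a=cam('wrist');cv2.imwrite('pics/w6.png',a['pixels'])
R=np.array(s['tool_rot']);print('yaw',np.degrees(np.arctan2(R[1,0],R[0,0])))
e,n=hole(a['pixels'],(318,166));print(e,n)
print('pin top expected px',proj(a,[.56944,-.2112,.063]))
c=a['pixels'][126:206,258:378];cv2.imwrite('pics/z6.png',cv2.resize(np.clip(c*1.5,0,255).astype(np.uint8),(600,400),interpolation=cv2.INTER_CUBIC))
```

```text
16.0 [ 0.61224539 -0.20279192  0.11320607] [-0.6 -0.8 -5.8] [-0.1 -0.1  0.1 -0.1 -0.1  0. ]
yaw -172.9526512131121
((316.94488525390625, 166.0599365234375), (31.163698196411133, 33.51466751098633), 143.61514282226562) 60
pin top expected px [[310.52242674 160.26426718]]
```

View pics/z6.png

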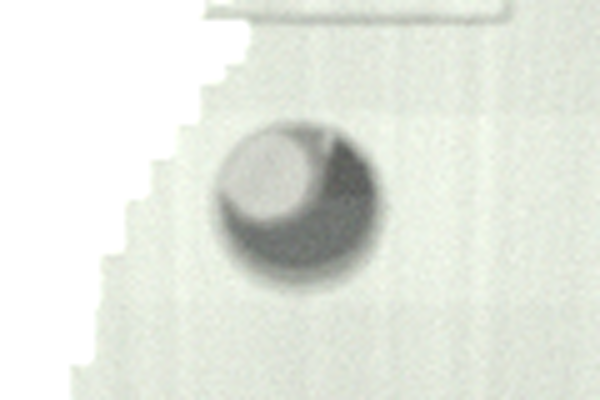

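The pin top shows through the hole at image (311,160.6), within half a pixel of the prediction, so the measurement holds and only a small arm offset needs mending.

Run:
```python
from hole import *
s=observe();a=cam('wrist');R=np.array(s['tool_rot']);p=np.array(s['position'])
e,n=hole(a['pixels'],(317.3,166));print(e[0])
H=R.T@(onplane(a,[317.4,166.05],p[2]-.0278)[0]-p)
for P in (np.array([.56944,-.2112,.063]),onplane(a,[311-.4,160.6-.4],.063)[0]):
    print('move tool xy cm',(R.T@(P-p)-H)*100,'hole',H)
```

```text
(316.9436340332031, 166.13340759277344)
move tool xy cm [-0.06710098 -0.37606876  2.24158187] hole [0.04419771 0.00072277 0.02775636]
move tool xy cm [-0.06061877 -0.37315966  2.24157345] hole [0.04419771 0.00072277 0.02775636]
```

{"fn": "move_arm", "kwargs": {
  "series": "-0.06 -0.2 0 0 -0.8;-0.06 -0.37 0.3 0 -0.8;-0.06 -0.37 0.7 0 -0.8;-0.06 -0.37 1 0 -0.8;-0.06 -0.37 1 0 -0.8;-0.06 -0.37 1 0 -0.8"
}}

```text
time_s: 16.85
position: [0.6131, -0.2063, 0.1026]
tool_rot: [[-0.992, -0.123, 0.0], [-0.123, 0.992, -0.0], [-0.0, -0.0, -1.0]]
ft_force: [0.3, -0.4, -5.5]
grip_width: 0.0183
gripper_force: 90.0
```

Run:
```python
from hole import *
s=observe();a=cam('wrist');R=np.array(s['tool_rot']);p=np.array(s['position']);print(s['time_s'],p,s['ft_force'].round(1),'yaw',np.degrees(np.arctan2(R[1,0],R[0,0])))
H=R.T@(onplane(a,[317.2,166.05],p[2]-.0278)[0]-p)
P=np.array([.56944,-.2112,.063]);print('move',(R.T@(P-p)-H)*100,proj(a,P))
c=a['pixels'][126:206,258:378];cv2.imwrite('pics/z7.png',cv2.resize(np.clip(c*1.5,0,255).astype(np.uint8),(600,400),interpolation=cv2.INTER_CUBIC))
```

```text
16.85 [ 0.61309501 -0.20633217  0.10261394] [ 0.3 -0.4 -5.5] yaw -172.95491522132536
move [-0.02697039 -0.00985972  1.1813983 ] [[316.99772112 162.67560886]]
```

View pics/z7.png

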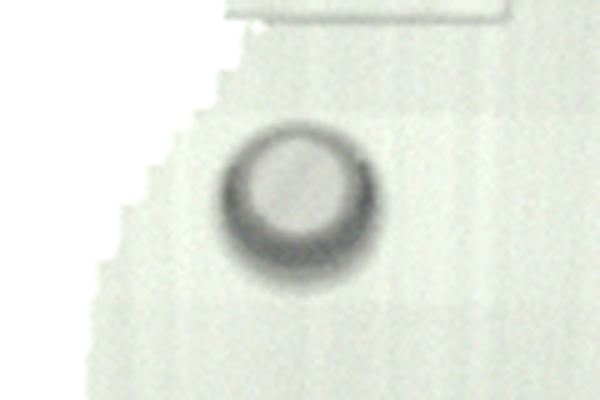

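The pin now sits centred in the hole (297 against 299 across; the rest is view obliqueness). I'm lowering in steps and watching the force.

{"fn": "move_arm", "kwargs": {
  "series": "-0.03 -0.01 0.3 0 -0.8;-0.03 -0.01 0.6 0 -0.8;-0.03 -0.01 0.9 0 -0.8;-0.03 -0.01 1.2 0 -0.8;-0.03 -0.01 1.2 0 -0.8"
}}

```text
time_s: 17.52
position: [0.6132, -0.2063, 0.0902]
tool_rot: [[-0.992, -0.123, -0.001], [-0.123, 0.992, 0.0], [0.001, 0.0, -1.0]]
ft_force: [0.3, -0.4, -5.5]
grip_width: 0.0183
gripper_force: 90.0
```

{"fn": "move_arm", "kwargs": {
  "series": "0 0 0.3 0 -0.8;0 0 0.6 0 -0.8;0 0 0.9 0 -0.8;0 0 1.2 0 -0.8;0 0 1.2 0 -0.8"
}}

```text
time_s: 18.15
position: [0.6132, -0.2063, 0.0782]
tool_rot: [[-0.992, -0.123, -0.001], [-0.123, 0.992, 0.0], [0.001, 0.0, -1.0]]
ft_force: [0.7, 0.2, -6.4]
grip_width: 0.0185
gripper_force: 90.0
```

{"fn": "move_arm", "kwargs": {
  "series": "0 0 0.3 0 -0.8;0 0 0.6 0 -0.8;0 0 0.9 0 -0.8;0 0 1.2 0 -0.8;0 0 1.5 0 -0.8;0 0 1.6 0 -0.8;0 0 1.6 0 -0.8"
}}

```text
time_s: 19.02
position: [0.6133, -0.2064, 0.0625]
tool_rot: [[-0.992, -0.123, -0.0], [-0.123, 0.992, 0.0], [0.0, 0.0, -1.0]]
ft_force: [0.1, -0.2, -5.2]
grip_width: 0.0184
gripper_force: 90.0
```

{"fn": "move_arm", "kwargs": {
  "series": "0 0 0.05 0 -0.8;0 0 0.1 0 -0.8;0 0 0.15 0 -0.8;0 0 0.2 0 -0.8;0 0 0.2 0 -0.8"
}}

```text
time_s: 19.65
position: [0.6134, -0.2064, 0.0614]
tool_rot: [[-0.992, -0.123, 0.001], [-0.123, 0.992, -0.0], [-0.001, -0.0, -1.0]]
ft_force: [-3.6, 2.0, 5.0]
grip_width: 0.0188
gripper_force: 91.6
```

It is seated: z = 61.4 mm, as expected for flush, with the contact carrying the weight. Releasing.

{"fn": "move_arm", "kwargs": {
  "series": "0 0 0.05 0 -0.8;0 0 0.05 0 -0.5;0 0 0.05 0 -0.2;0 0 0.05 0 0.2;0 0 0.05 0 0.3;0 0 -1 0 0.3;0 0 -4 0 0.3;0 0 -8 0 0.3"
}}

```text
time_s: 20.65
position: [0.6131, -0.2063, 0.1414]
tool_rot: [[-0.992, -0.123, -0.001], [-0.123, 0.992, 0.001], [0.001, 0.001, -1.0]]
ft_force: [0.4, -0.3, 0.9]
grip_width: 0.0555
gripper_force: 0.0
```

{"fn": "move_arm", "kwargs": {
  "series": "1 0 -2 0 0.3;2 0 -4 0 0.3;3 0 -6 0 0.3;3 0 -6 0 0.3;3 0 -6 0 0.3"
}}

```text
time_s: 21.28
position: [0.5834, -0.21, 0.1997]
tool_rot: [[-0.992, -0.122, -0.001], [-0.122, 0.992, 0.001], [0.001, 0.001, -1.0]]
ft_force: [0.6, 0.8, -0.1]
grip_width: 0.0556
gripper_force: 0.0
```

Run:
```python
from h import *
s=observe();print(s['time_s'],s['position'],s['ft_force'].round(1))
w=cam('wrist')['pixels'];b=cam('scene')['pixels'];t=cam('top')
for n in('wrist','scene','top'):
  for q in('plate','screwdriver'): print(n,q,[(round(r['score'],2),np.round(r['point'],3)) for r in spotter.mark_of(q,n)[:2]])
cv2.imwrite('pics/f.png',np.hstack([cv2.resize(w,(400,250)),cv2.resize(b[130:230,190:350],(400,250),interpolation=cv2.INTER_CUBIC)]))
```

```text
21.275 [ 0.58335284 -0.21000521  0.19973782] [ 0.6  0.8 -0.1]
wrist plate [(0.66, array([ 0.614, -0.209,  0.027]))]
wrist screwdriver [(0.87, array([ 0.572, -0.01 ,  0.004]))]
scene plate [(0.88, array([ 0.611, -0.203,  0.027]))]
scene screwdriver [(0.55, array([ 0.571, -0.01 ,  0.   ]))]
top plate [(0.79, array([ 0.612, -0.206,  0.024])), (0.57, array([0.295, 0.391, 0.   ]))]
top screwdriver [(0.52, array([ 0.568, -0.007,  0.   ]))]
```

View pics/f.png

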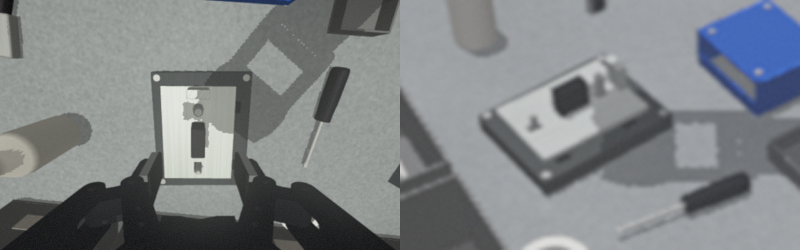

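The picture shows the plate lying flush on the fixture with both pins through their holes, tab at the thick pin, and the screwdriver unmoved. Handing in.

```bash
python3 -c "
from rig import order;print(order.close_job())"
```

```text
the job is handed in; nothing more can be done
None
```

The plate is out of the rack, seated flush over both pins with its tab at the thick one, and released; I handed the job in at about 21 s and saw no other object moved.

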